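Free the stuck carriage of a plate reader and run it home

TASK

The sample carriage of the plate reader is stuck in its parking notch: push it by its rear knob along its bed until it breaks free, then on into the hood until it bears on the end stop hidden inside, and hold a light, steady pressure of about 10 N there for a moment (never push it harder than 15 N). Leave the carriage fully home against the stop, then press the round start button on top of the hood all the way down and let go. Do not lift the carriage off its bed or disturb the tip box, the bottle and the tube block.

Things in the scene. Friction and masses are not known exactly. Their poses are not given: they have to be found in the camera images.
- bed: fixed aluminium slide bed, 430 (x) x 124 (y) x 10 mm high, with a steel guide strip along each long side (top 26 mm above the table). Origin: centre of its underside, on the table; x is the direction in which the carriage must travel (into the hood), z up. Small steel half-round ridges hold the parked carriage: 5 to 12 N of push over the first 8 mm, then it suddenly runs free at 1 to 3 N
- carriage: loose carriage, aluminium plate 190 (x) x 104 (y) mm on four runners between the guides (1 to 2 mm side play), green 96-well tube rack fixed on top (58 mm high with caps), 0.65 to 1.05 kg. Origin: centre of the underside of its runners, 10 mm above the table; x along the travel, z up. The end stop lies somewhere 65 to 145 mm beyond the parked place; the carriage does not spring back
- knob_end (a point): centre of the flat rear end face (looking to the bed's -x) of the carriage's push knob: black disc 22 mm in diameter, 12 mm thick, its axis level along the bed's x, on a 12 mm steel stem; 13 mm gap between disc and carriage. 32 mm above the table, 120 mm behind (-x of) the carriage's origin, 20 mm beyond the bed's rear end when parked. Push it along the bed's +x
- reader: fixed white hood, 170 (x) x 176 (y) x 115 mm high. Origin: on the table, middle of its mouth ( 124 mm wide, 83 mm high, looking to the bed's -x); x inward along the travel, z up. The rubber-faced end stop inside cannot be seen and is set to another depth each time. With the carriage home, the knob and about half of the carriage stay outside, the knob's end more than 100 mm before the mouth
- start_top (a point): centre of the top face of the round start button (26 mm in diameter) on the hood's flat top, 70 mm inward of the mouth, face 137 mm above the table; pressed straight down
- start (a joint): travel of the start button in m: 0 is up, 0.006 is fully down (4 N); it springs back up when released
- tip_box: bystander: low loose box of pipette tips, 120 x 85 x 57 mm, beside the bed; origin at the centre of its underside
- bottle: bystander: loose round jar with a cap, 60 mm in diameter, 120 mm high, beside the bed; origin at the centre of its underside
- tube_block: bystander: loose orange tube block, 130 x 70 x 35 mm, beyond the hood's far end; origin at the centre of its underside
- home_pin (a joint): a light sensing pin in the face of the hidden end stop, in m: 0 while it stands 3 mm out of the stop's face, 0.003 when the carriage lies on the stop (it reads more if the rubber face is pressed in). It springs back with under 0.5 N, too little to move the carriage
Mind the look-alikes: they are no part of the job. What is shaped like the carriage but pink is not meant.

How it is judged:
On the way, in this order (a step that is already met when the one before it is completed fails the run):
1. the carriage has broken free of its parking notch (20 mm along the bed) (x of carriage in the frame of bed above -0.095 m), for 0.1 s.
2. the carriage bears on the hidden stop with more than 5 N for a quarter of a second (contact force between carriage and reader above 5 N), for 0.25 s.
3. the start button is pressed down with the carriage home (value of joint start above 0.0045 m and value of joint home_pin above 0.001 m), for 0.05 s.
At the end, for the whole second after the job is handed in: the carriage lies level on its bed, within 2 mm of the hidden end stop (home pin pushed in by more than 1 mm of its 3), at rest, and the start button is back up (value of joint home_pin above 0.001 m and height (world z) of carriage below 0.0125 m and angle between carriage's own z axis and vertical below 0.05 rad and linear speed of carriage below 0.01 m/s and value of joint start below 0.0015 m); the robot touches nothing.
It fails at once if the arm pushes the carriage harder than 20 N (contact force between the arm and carriage above 20 N).
It fails at once if the fingers push the carriage harder than 20 N (contact force between the fingers and carriage above 20 N).
It fails at once if the carriage strikes or presses the stop harder than 22 N (contact force between carriage and reader above 22 N).
It fails at once if the carriage is lifted off its bed (height (world z) of carriage above 0.025 m or angle between carriage's own z axis and vertical above 0.2 rad).
It fails at once if a bystander is disturbed (distance of any of tip_box, bottle, tube_block from where it was at the start of the episode above 0.015 m).
It also fails if it takes over 72 s, if anything falls off the work surface, if the arm or the gripper's body presses on something with over 40 N, if the wrist force passes 120 N, or if a joint passes its speed limit or range.

ROBOT

A 7-joint arm with a two-finger parallel gripper is mounted at the origin on the work surface. World frame = base frame: x ahead of the robot, y to its left, z up, the work surface at z = 0. Lengths are in m, angles in rad, forces in N, time in s.
With the tool pointing down it reaches from about 0.425 to 0.875 m from the base axis. Payload 8.4 kg.
Tool frame: the origin (TCP) lies at the very end of the fingers, on their centre line; the grasp point (between the pads) lies 19 mm behind it; z points along the fingers, y is the direction in which the jaws open and shut (so a half turn about z gives the same grasp; the last joint's range is limited). The gripper opens to 85 mm and grips with 20 to 120 N. Pads are 22 mm wide; open, the fingers measure 114 mm over their backs; the gripper's body (76 mm by 85 mm) begins 54 mm behind the grasp point. The pads swing forward as they close: fully open they stand 13 mm farther back than shut.
Start: joints at [1.244, 0.333, 0.04, 1.465, -0.013, 1.343, -0.059], TCP at [0.147, -0.633, 0.231] pointing down, gripper open.
Joint ranges: [-2.58, 2.58], [-0.38, 2.09], [-1.3, 1.39], [0.25, 2.4], [-1.5, 4.64], [0.08, 2.09], [-2.65, 2.65]. Speed limits (rad/s): [2.22, 2.22, 2.79, 2.79, 3.14, 3.14, 3.14].

INTERFACE

Orientations are given as a 3x3 rotation matrix whose columns are the frame's x, y, z axes.
In Python, from station import r, eyes, job gives the robot as it stands.
- The arm moves only by the shell command python3 -m creep 'ROWS' [FORCE]. ROWS is JSON, a list of rows, each an object with "travel": the shift along the world's x, y, z in mm, a list of three; "rot": the turn, a rotation vector about the world's x, y, z in rad, a list of three; "claw": the closure, from 0 (fully open) to 1 (shut). In form: [{"travel": [tx, ty, tz], "rot": [rx, ry, rz], "claw": claw}, ...]. A call has 1 to 12 rows; each row shifts and turns the pose as measured when the row begins; what a row does not reach is not made up. A row lasts 1/8 s, in which the tool goes at most 62.5 mm and 10.7 degrees, less where a joint would pass 70% of its speed; a pose out of reach is approached as far as the arm can. A call with a gripper value outside its range is refused whole. The fingers move at their own pace and stop on an object; FORCE is the grip in N (left out, the last holds). Time passes only in rows, so rows that do not move let the fingers close. It gives the time, the measured TCP pose, the force and the opening at its end, in the units of the state.
- r.observe(): the state, without advancing time (a new reading comes with each control period).
- eyes.get_image(name): name is "scene" or "top" or "wrist"; returns a dict with "img" (400x640x3 uint8, red, green, blue), "range_z" (400x640 float32, m along the optical axis (not along the pixel's ray), 0 where there is no reading), "camera_matrix" (3x3 intrinsics, pixels), "D" ([k1, k2, p1, p2, k3] as OpenCV has them; the pictures are not rectified), "xyz" and "rotation" of the camera in the world. Camera axes: x right, y down, z forward; pixel columns grow to the right and rows downward; lengths in m; the calibration is good to about 2 mm. A picture is of the moment at which its call begins.
- job.finish_job(): hands the job in, once; it reports no verdict.
Trained networks look in the newest picture that a camera, given by its name, has taken for a name from the list of things; names that differ only in an ending like _2 or _b are one class to them, and where a whole thing is asked for, a point or a joint stands for the part that bears it (a point fixed in the world has none). Each returns a list of dicts, best first, with "score" (0 to 1); they miss things now and then, are a little off and sometimes report something else, mostly with a low value. They report only what shows in the picture. A call takes as long as a camera call. They do not tell look-alikes from the thing itself.
- eyes.masks_of(camera, target): "mask" (400x640 bool, what is visible of it) and "at" ([column, row] in pixels, amid what is visible of it).
- eyes.mark_of(camera, target): "at" ([column, row] in pixels: a listed point, or the origin of a listed thing).
The state is a dict: "clock": time; "joints": joint angles; "qd": joint speeds; "joint_torque": joint torques, N m; "tool_pos": TCP position; "tcp_rot": TCP orientation; "force": force on the tool from outside, world axes, zero at the start; "moment": the same for the moment, N m; "opening": finger opening in m.
Only numpy, scipy, OpenCV 4.12 (cv2) and the standard library are available. Lean on these libraries where they do the work, as an engineer would, in place of code of your own. Each camera call takes 0.05 s, during which the arm holds its last target. There are 200 camera calls.

## Working session

There is one attempt and no reset: what is moved stays moved. The work goes in short steps, Python scripts to look and compute and a shell command to move; the robot and the scene stay as the last step left them, time stands still between calls to the robot, and variables do not carry over. Pictures are saved under pics/ and viewed, about 8 in all and at most 12, crops included, and the job is handed in when it is done.

```bash
mkdir -p pics; ls; cat > h.py <<'E'
import numpy as np, cv2
from station import r, eyes, job
def ray(im,uv):
    p=cv2.undistortPoints(np.array([[uv]],float),im["camera_matrix"],np.array(im["D"],float))[0,0]
    return np.array([p[0],p[1],1.])
def world(im,uv,d=None):
    u,v=int(round(uv[0])),int(round(uv[1]))
    if d is None:
        w=im["range_z"][v-2:v+3,u-2:u+3]; w=w[w>0]; d=np.median(w) if len(w) else np.nan
    return np.array(im["rotation"])@(ray(im,uv)*d)+np.array(im["xyz"])
def atz(im,uv,z):
    R=np.array(im["rotation"])@ray(im,uv); c=np.array(im["xyz"]); return c+R*(z-c[2])/R[2]
E
python3 - <<'E'
from h import *
np.set_printoptions(precision=4,suppress=True)
ims={}
for c in ["scene","top"]:
    im=eyes.get_image(c); ims[c]=im
    cv2.imwrite(f"pics/{c}0.png",im["img"][:,:,::-1])
    print(c,im["xyz"],im["rotation"][2] if 0 else "")
    for n in ["bed","carriage","knob_end","reader","start_top","tip_box","bottle","tube_block"]:
        for m in eyes.mark_of(c,n)[:3]: print(c,n,round(m["score"],2),np.round(m["at"],1),world(im,m["at"]))
s=r.observe(); print(s["clock"],s["tool_pos"],s["tcp_rot"],s["force"])
E
```

```text
pics
scene [1.3185 0.227  1.428 ] 
scene carriage 0.96 [213.5 150.2] [ 0.5402 -0.5889  0.0484]
scene knob_end 0.88 [208.4 173.7] [ 0.6262 -0.5577  0.0289]
scene knob_end 0.8 [325.9 180.7] [ 0.4643 -0.1677  0.037 ]
scene reader 0.71 [378.7 217.4] [0.5617 0.0679 0.1161]
scene start_top 0.64 [402.4 209.4] [0.5119 0.1257 0.1365]
scene tip_box 0.92 [346.1 258. ] [0.7122 0.0275 0.0586]
scene bottle 0.6 [298.8 215.5] [ 0.6463 -0.178   0.0625]
scene bottle 0.4 [377.6 217.1] [0.5625 0.0643 0.1164]
scene tube_block 0.92 [440.2 283.8] [0.6464 0.3226 0.0353]
top [ 0.4852 -0.1163  1.5025] 
top bed 0.81 [271.6 243.3] [0.498  0.0482 0.0093]
top carriage 0.77 [304.5 248.8] [ 0.4779 -0.0627  0.0566]
top carriage 0.77 [462.6 231.7] [ 0.5216 -0.577   0.0532]
top knob_end 0.77 [340.4 254.4] [ 0.4572 -0.1785  0.0369]
top knob_end 0.57 [449.2 199.1] [ 0.6342 -0.5537  0.0008]
top reader 0.83 [273.2 246.2] [0.4883 0.0428 0.0106]
top start_top 0.56 [245.9 242.1] [0.5022 0.1132 0.1326]
top tip_box 0.88 [279.7 189.1] [0.6732 0.0149 0.0557]
top bottle 0.87 [346.5 206.1] [ 0.6073 -0.1977  0.1192]
top tube_block 0.82 [185.5 205.2] [0.6288 0.3298 0.035 ]
0.9 [ 0.1468 -0.6332  0.2313] [[ 0.9742  0.2258  0.    ]
 [ 0.2258 -0.9742  0.    ]
 [ 0.     -0.     -1.    ]] [-0.3981 -0.2417 -0.1829]
```

View pics/top0.png

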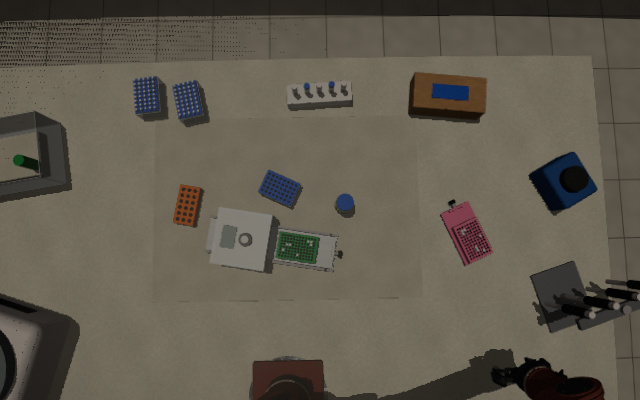

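View pics/scene0.png

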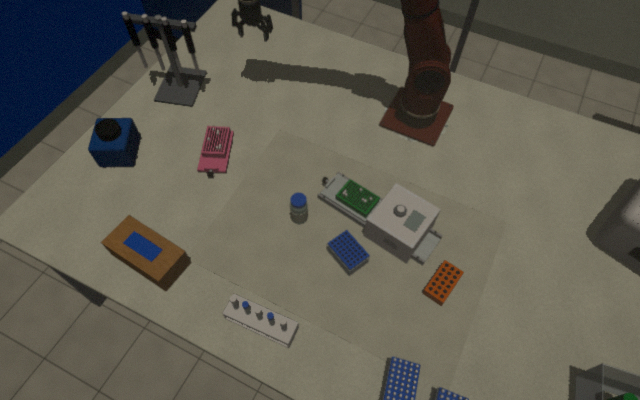

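The top view shows the travel going from the knob (340,254) left to the hood (245,240). The pink look-alike at (466,232) is to be ignored. Next I'll get the axis accurately.

```bash
python3 - <<'E'
from h import *
np.set_printoptions(precision=4,suppress=True)
im=eyes.get_image("top")
hsv=cv2.cvtColor(im["img"],cv2.COLOR_RGB2HSV)
K=im["camera_matrix"];D=np.array(im["D"],float)
vv,uu=np.mgrid[0:400,0:640]
p=cv2.undistortPoints(np.stack([uu.ravel(),vv.ravel()],1).astype(float)[:,None],K,D)[:,0]
d=im["range_z"].ravel()
P=(np.c_[p,np.ones(len(p))]*d[:,None])@np.array(im["rotation"]).T+np.array(im["xyz"])
ok=(d>0)&(P[:,0]>.35)&(P[:,0]<.6)&(P[:,1]>-.25)&(P[:,1]<.3)
def rect(name,m):
    q=P[m][:,:2].astype(np.float32)
    # keep largest blob via pixel components
    mk=m.reshape(400,640).astype(np.uint8); n,l,s,_=cv2.connectedComponentsWithStats(mk)
    k=1+np.argmax(s[1:,4]); q=P[(l==k).ravel()]
    c,sz,a=cv2.minAreaRect((q[:,:2]*1000).astype(np.float32)); print(name,len(q),np.array(c),np.array(sz),a,"zmed",np.median(q[:,2]))
rect("hoodtop",ok&(P[:,2]>.108)&(P[:,2]<.122))
g=(hsv[...,0]>40)&(hsv[...,0]<85)&(hsv[...,1]>90)
rect("rack",ok&g.ravel()&(P[:,2]>.04))
rect("button",ok&(P[:,2]>.128))
rect("carriage",ok&(P[:,2]>.012)&(P[:,2]<.09)&(P[:,1]<0.0))
m=ok&(P[:,1]<-.135)&(P[:,2]>.02)&(P[:,2]<.06)
q=P[m]; print("knobish",len(q)); print(q[np.argsort(q[:,1])][:30])
E
```

```text
hoodtop 2839 [513.3116 133.789 ] [171.5535 176.5698] 80.3455581665039 zmed 0.11442314040696644
rack 601 [484.1723 -38.7225] [125.1521  84.3129] 80.09766387939453 zmed 0.05694440368821718
button 76 [511.6644 121.8936] [31.9604 35.0265] 62.80184555053711 zmed 0.13390559749936637
carriage 1874 [475.4236 -85.9839] [192.5509 124.1371] 80.2007827758789 zmed 0.035131202672427864
knobish 304
[[ 0.595  -0.2069  0.0377]
 [ 0.5925 -0.2008  0.0281]
 [ 0.5916 -0.1968  0.0417]
 [ 0.5913 -0.1932  0.0468]
 [ 0.5917 -0.1902  0.0426]
 [ 0.5915 -0.1868  0.0458]
 [ 0.5931 -0.1811  0.0264]
 [ 0.4681 -0.1809  0.0336]
 [ 0.4649 -0.1806  0.0395]
 [ 0.4618 -0.1804  0.0426]
 [ 0.4586 -0.1802  0.0439]
 [ 0.4553 -0.1802  0.0423]
 [ 0.594  -0.1798  0.0575]
 [ 0.4649 -0.1775  0.0349]
 [ 0.5956 -0.1774  0.0375]
 [ 0.4683 -0.1773  0.043 ]
 [ 0.4618 -0.1772  0.0396]
 [ 0.4487 -0.1772  0.0337]
 [ 0.4553 -0.177   0.0404]
 [ 0.4521 -0.177   0.0388]
 [ 0.4587 -0.1769  0.0462]
 [ 0.5969 -0.1748  0.0212]
 [ 0.4683 -0.1742  0.0384]
 [ 0.4651 -0.174   0.0411]
 [ 0.4619 -0.1739  0.0416]
 [ 0.4554 -0.1738  0.0396]
 [ 0.4521 -0.1738  0.0387]
 [ 0.4587 -0.1736  0.0465]
 [ 0.5978 -0.1736  0.0529]
 [ 0.4684 -0.171   0.037 ]]
```

```bash
python3 -m creep '[{"travel":[40,50,0],"rot":[0,0,0.17],"claw":1},{"travel":[40,50,0],"rot":[0,0,0.17],"claw":1},{"travel":[40,50,0],"rot":[0,0,0.17],"claw":1},{"travel":[40,50,0],"rot":[0,0,0.17],"claw":1},{"travel":[40,50,0],"rot":[0,0,0.17],"claw":1},{"travel":[40,50,0],"rot":[0,0,0.17],"claw":1},{"travel":[30,30,0],"rot":[0,0,0.1],"claw":1},{"travel":[0,0,0],"rot":[0,0,0],"claw":1}]' 100
```

```text
clock: 1.95
tool_pos: [0.4128, -0.3032, 0.2321]
tcp_rot: [[0.185, 0.983, 0.003], [0.983, -0.185, -0.005], [-0.004, 0.004, -1.0]]
force: [-0.2, -0.8, -0.1]
opening: -0.0
```

```bash
python3 -m creep '[{"travel":[18,34,-50],"rot":[0,0,0.015],"claw":1},{"travel":[18,34,-50],"rot":[0,0,0],"claw":1},{"travel":[0,0,-50],"rot":[0,0,0],"claw":1},{"travel":[0,0,-40],"rot":[0,0,0],"claw":1},{"travel":[0,0,-15],"rot":[0,0,0],"claw":1},{"travel":[0,0,0],"rot":[0,0,0],"claw":1}]'; python3 - <<'E'
from h import *
out=[]
for c in ["top","wrist"]:
    im=eyes.get_image(c)["img"][:,:,::-1]
    if c=="top": im=cv2.resize(im[200:300,230:390],(640,400),interpolation=cv2.INTER_CUBIC)
    out.append(cv2.resize(im,(480,300)))
cv2.imwrite("pics/a.png",np.vstack(out))
E
```

```text
clock: 2.7
tool_pos: [0.4475, -0.24, 0.0263]
tcp_rot: [[0.18, 0.984, 0.007], [0.984, -0.18, -0.01], [-0.008, 0.009, -1.0]]
force: [-0.3, 0.7, 0.4]
opening: 0.0006
```

View pics/a.png

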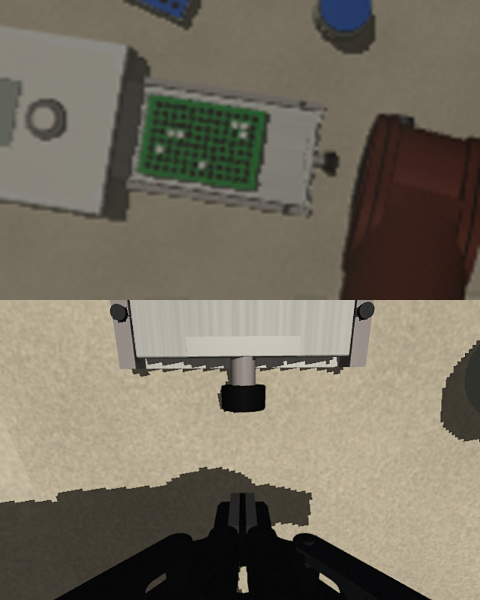

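The wrist view shows the closed fingers (column 242) in line with the knob (column 243). I'll close the gap, then creep.

```bash
python3 -m creep '[{"travel":[3,15,-4],"rot":[-0.01,-0.007,0],"claw":1},{"travel":[3,15,-3],"rot":[0,0,0],"claw":1},{"travel":[0.7,4,0],"rot":[0,0,0],"claw":1},{"travel":[0,0,0],"rot":[0,0,0],"claw":1}]'; python3 -m creep '[{"travel":[0.3,2,0],"rot":[0,0,0],"claw":1},{"travel":[0.3,2,0],"rot":[0,0,0],"claw":1}]'
```

```text
clock: 3.3
tool_pos: [0.4587, -0.2078, 0.0257]
tcp_rot: [[0.182, 0.983, 0.024], [0.983, -0.181, -0.026], [-0.021, 0.028, -0.999]]
force: [-1.0, 0.3, 0.2]
opening: 0.0001
clock: 3.55
tool_pos: [0.4594, -0.2046, 0.0261]
tcp_rot: [[0.183, 0.983, 0.024], [0.983, -0.182, -0.026], [-0.021, 0.028, -0.999]]
force: [-0.4, -1.1, -0.5]
opening: 0.0
```

```bash
python3 -m creep '[{"travel":[-4,-4,-4],"rot":[0.026,0.024,0],"claw":1},{"travel":[0,0,0],"rot":[0,0,0],"claw":1}]';  python3 -m creep '[{"travel":[0,0,-2],"rot":[0,0,0],"claw":1},{"travel":[0,0,0],"rot":[0,0,0],"claw":1}]'
```

```text
clock: 3.8
tool_pos: [0.4549, -0.2093, 0.0217]
tcp_rot: [[0.183, 0.983, -0.002], [0.983, -0.183, 0.002], [0.001, -0.002, -1.0]]
force: [-0.2, 0.0, -0.6]
opening: -0.0006
clock: 4.05
tool_pos: [0.4547, -0.2095, 0.0193]
tcp_rot: [[0.184, 0.983, -0.002], [0.983, -0.184, 0.002], [0.002, -0.003, -1.0]]
force: [-0.5, 0.8, -0.1]
opening: -0.0002
```

Good. Now creep to contact.

```bash
for i in 1; do :; done; python3 -m creep '[{"travel":[0.6,4,0],"rot":[0,0,0],"claw":1},{"travel":[0.6,4,0],"rot":[0,0,0],"claw":1},{"travel":[0.4,2,0],"rot":[0,0,0],"claw":1}]'; python3 -m creep '[{"travel":[0.4,2,0],"rot":[0,0,0],"claw":1},{"travel":[0.4,2,0],"rot":[0,0,0],"claw":1}]';  python3 -m creep '[{"travel":[0.4,2,0],"rot":[0,0,0],"claw":1}]'
```

```text
clock: 4.42
tool_pos: [0.4565, -0.1985, 0.0193]
tcp_rot: [[0.183, 0.983, -0.002], [0.983, -0.183, 0.002], [0.002, -0.003, -1.0]]
force: [0.6, -0.0, 0.1]
opening: 0.0003
clock: 4.68
tool_pos: [0.4574, -0.1941, 0.0194]
tcp_rot: [[0.183, 0.983, -0.002], [0.983, -0.183, 0.002], [0.002, -0.002, -1.0]]
force: [0.1, -0.1, 0.3]
opening: 0.0001
clock: 4.8
tool_pos: [0.4576, -0.1933, 0.0196]
tcp_rot: [[0.183, 0.983, -0.002], [0.983, -0.183, 0.0], [-0.0, -0.002, -1.0]]
force: [-1.2, -8.3, 0.2]
opening: -0.0
```

```bash
python3 -m creep '[{"travel":[0.2,1,0],"rot":[0,0,0],"claw":1}]'; python3 -m creep '[{"travel":[0.3,1.5,0],"rot":[0,0,0],"claw":1}]'; python3 -m creep '[{"travel":[0.3,2,0],"rot":[0,0,0],"claw":1}]'
```

```text
clock: 4.92
tool_pos: [0.4575, -0.1933, 0.0196]
tcp_rot: [[0.184, 0.983, -0.002], [0.983, -0.184, -0.001], [-0.001, -0.002, -1.0]]
force: [-0.2, -4.3, -1.1]
opening: 0.0002
clock: 5.05
tool_pos: [0.4576, -0.1933, 0.0197]
tcp_rot: [[0.185, 0.983, -0.002], [0.983, -0.185, -0.002], [-0.003, -0.002, -1.0]]
force: [-0.5, -6.8, -0.9]
opening: -0.0001
clock: 5.18
tool_pos: [0.4575, -0.1932, 0.0198]
tcp_rot: [[0.187, 0.982, -0.003], [0.982, -0.187, -0.005], [-0.005, -0.002, -1.0]]
force: [-1.8, -9.9, -1.0]
opening: 0.0002
```

Stiffness is about 4.7 N per mm of command, so the force can be capped through row size.

```bash
python3 -m creep '[{"travel":[0.4,2.3,0],"rot":[0,0,0],"claw":1},{"travel":[0.4,2.3,0],"rot":[0,0,0],"claw":1}]'; python3 -m creep '[{"travel":[0.4,2.6,0],"rot":[0,0,0],"claw":1},{"travel":[0.4,2.6,0],"rot":[0,0,0],"claw":1}]'
```

```text
clock: 5.42
tool_pos: [0.4573, -0.1931, 0.02]
tcp_rot: [[0.191, 0.982, -0.003], [0.982, -0.191, -0.009], [-0.01, -0.001, -1.0]]
force: [-1.7, -9.9, -1.2]
opening: -0.0003
clock: 5.68
tool_pos: [0.4569, -0.1929, 0.0202]
tcp_rot: [[0.195, 0.981, -0.004], [0.981, -0.195, -0.015], [-0.015, -0.001, -1.0]]
force: [-1.5, -11.2, -1.7]
opening: 0.0
```

```bash
python3 -m creep '[{"travel":[0.5,2.3,0],"rot":[0.012,0.004,0.01],"claw":1}]'; python3 -m creep '[{"travel":[0.5,2.7,0],"rot":[0.008,0,0.005],"claw":1}]';  python3 -m creep '[{"travel":[0.5,2.8,0],"rot":[0.005,0,0.005],"claw":1}]'
```

```text
clock: 5.8
tool_pos: [0.4569, -0.1926, 0.0203]
tcp_rot: [[0.186, 0.982, -0.008], [0.983, -0.186, -0.005], [-0.006, -0.007, -1.0]]
force: [-0.7, -7.7, -2.8]
opening: -0.0001
clock: 5.92
tool_pos: [0.4568, -0.1922, 0.0203]
tcp_rot: [[0.183, 0.983, -0.009], [0.983, -0.183, 0.001], [-0.0, -0.009, -1.0]]
force: [-1.3, -10.4, -1.6]
opening: -0.0003
clock: 6.05
tool_pos: [0.4567, -0.1918, 0.0204]
tcp_rot: [[0.18, 0.984, -0.009], [0.984, -0.18, 0.004], [0.002, -0.01, -1.0]]
force: [-1.5, -9.9, -0.3]
opening: -0.0
```

```bash
python3 -m creep '[{"travel":[0.6,2.8,0],"rot":[0.003,-0.005,0.005],"claw":1},{"travel":[0.6,2.8,0],"rot":[0.003,-0.005,0.005],"claw":1}]'; python3 -m creep '[{"travel":[0.6,2.9,0],"rot":[0.003,0,0.005],"claw":1},{"travel":[0.6,2.9,0],"rot":[0.003,0,0.005],"claw":1}]'
```

```text
clock: 6.3
tool_pos: [0.457, -0.1909, 0.0206]
tcp_rot: [[0.174, 0.985, 0.001], [0.985, -0.174, 0.005], [0.005, -0.0, -1.0]]
force: [-1.3, -7.7, 0.8]
opening: -0.0001
clock: 6.55
tool_pos: [0.4578, -0.1889, 0.0212]
tcp_rot: [[0.167, 0.986, 0.001], [0.986, -0.167, 0.007], [0.007, 0.0, -1.0]]
force: [-1.7, -5.6, 1.5]
opening: -0.0004
```

```bash
python3 -m creep '[{"travel":[0.5,2.6,-0.5],"rot":[-0.003,0,0],"claw":1},{"travel":[0.5,2.6,-0.5],"rot":[-0.003,0,0],"claw":1}]'; python3 -m creep '[{"travel":[0.5,2.6,-0.5],"rot":[0,0,0],"claw":1},{"travel":[0.5,2.6,0],"rot":[0,0,0],"claw":1}]'; python3 -m creep '[{"travel":[0.5,2.6,0],"rot":[0,0,0],"claw":1},{"travel":[0.5,2.6,0],"rot":[0,0,0],"claw":1}]'
```

```text
clock: 6.8
tool_pos: [0.4592, -0.1862, 0.0211]
tcp_rot: [[0.17, 0.986, 0.003], [0.986, -0.17, -0.001], [-0.001, 0.003, -1.0]]
force: [-0.3, -2.6, 2.5]
opening: 0.0002
clock: 7.05
tool_pos: [0.4602, -0.1801, 0.0204]
tcp_rot: [[0.169, 0.986, 0.003], [0.986, -0.169, -0.001], [-0.0, 0.003, -1.0]]
force: [-0.1, -4.9, 0.7]
opening: -0.0
clock: 7.3
tool_pos: [0.4611, -0.1751, 0.0204]
tcp_rot: [[0.169, 0.986, 0.002], [0.986, -0.169, -0.001], [-0.001, 0.003, -1.0]]
force: [-1.3, -3.9, 1.2]
opening: 0.0001
```

```bash
python3 -m creep '[{"travel":[0.5,3,0],"rot":[0,0,0],"claw":1},{"travel":[0.5,3,0],"rot":[0,0,0],"claw":1},{"travel":[0.5,3,0],"rot":[0,0,0],"claw":1},{"travel":[0.5,3,0],"rot":[0,0,0],"claw":1},{"travel":[0.5,3,0],"rot":[0,0,0],"claw":1},{"travel":[0.5,3,0],"rot":[0,0,0],"claw":1},{"travel":[0.5,3,0],"rot":[0,0,0],"claw":1},{"travel":[0.5,3,0],"rot":[0,0,0],"claw":1},{"travel":[0.5,3,0],"rot":[0,0,0],"claw":1},{"travel":[0.5,3,0],"rot":[0,0,0],"claw":1}]'; python3 -m creep '[{"travel":[0.4,2.4,0],"rot":[0,0,0],"claw":1},{"travel":[0.4,2.4,0],"rot":[0,0,0],"claw":1},{"travel":[0.4,2.4,0],"rot":[0,0,0],"claw":1},{"travel":[0.4,2.4,0],"rot":[0,0,0],"claw":1}]'
```

```text
clock: 8.55
tool_pos: [0.4663, -0.1434, 0.0204]
tcp_rot: [[0.17, 0.985, 0.002], [0.985, -0.17, -0.002], [-0.001, 0.002, -1.0]]
force: [-1.2, -4.5, 1.1]
opening: -0.0
clock: 9.05
tool_pos: [0.4679, -0.133, 0.0204]
tcp_rot: [[0.17, 0.986, 0.002], [0.986, -0.17, -0.002], [-0.001, 0.002, -1.0]]
force: [-1.3, -3.6, 1.7]
opening: -0.0001
```

```bash
for k in 1; do python3 -m creep '[{"travel":[0.4,2.4,0],"rot":[0,0,0],"claw":1},{"travel":[0.4,2.4,0],"rot":[0,0,0],"claw":1},{"travel":[0.4,2.4,0],"rot":[0,0,0],"claw":1},{"travel":[0.4,2.4,0],"rot":[0,0,0],"claw":1},{"travel":[0.4,2.4,0],"rot":[0,0,0],"claw":1},{"travel":[0.4,2.4,0],"rot":[0,0,0],"claw":1}]'; done;  python3 -m creep '[{"travel":[0.4,2.4,0],"rot":[0,0,0],"claw":1},{"travel":[0.4,2.4,0],"rot":[0,0,0],"claw":1},{"travel":[0.4,2.4,0],"rot":[0,0,0],"claw":1},{"travel":[0.4,2.4,0],"rot":[0,0,0],"claw":1}]'
```

```text
clock: 9.8
tool_pos: [0.4705, -0.1176, 0.0204]
tcp_rot: [[0.17, 0.985, 0.002], [0.985, -0.17, -0.002], [-0.001, 0.002, -1.0]]
force: [-1.2, -4.4, 1.9]
opening: 0.0001
clock: 10.3
tool_pos: [0.4721, -0.1074, 0.0204]
tcp_rot: [[0.17, 0.985, 0.002], [0.985, -0.17, -0.002], [-0.001, 0.002, -1.0]]
force: [-0.1, -3.6, 1.4]
opening: -0.0
```

```bash
python3 -m creep '[{"travel":[0.4,2.4,0],"rot":[0,0,0],"claw":1},{"travel":[0.4,2.4,0],"rot":[0,0,0],"claw":1},{"travel":[0.4,2.4,0],"rot":[0,0,0],"claw":1},{"travel":[0.4,2.4,0],"rot":[0,0,0],"claw":1}]';  python3 -m creep '[{"travel":[0.4,2.4,0],"rot":[0,0,0],"claw":1},{"travel":[0.4,2.4,0],"rot":[0,0,0],"claw":1},{"travel":[0.4,2.4,0],"rot":[0,0,0],"claw":1},{"travel":[0.4,2.4,0],"rot":[0,0,0],"claw":1}]'
```

```text
clock: 10.8
tool_pos: [0.4738, -0.0971, 0.0204]
tcp_rot: [[0.17, 0.986, 0.002], [0.986, -0.17, -0.002], [-0.002, 0.002, -1.0]]
force: [-0.4, -3.6, 2.3]
opening: -0.0002
clock: 11.3
tool_pos: [0.4755, -0.0868, 0.0204]
tcp_rot: [[0.17, 0.985, 0.002], [0.985, -0.17, -0.002], [-0.002, 0.002, -1.0]]
force: [-0.1, -3.6, 2.1]
opening: -0.0002
```

Travelled 107 mm; continuing.

```bash
python3 -m creep '[{"travel":[0.4,2.4,0],"rot":[0,0,0],"claw":1},{"travel":[0.4,2.4,0],"rot":[0,0,0],"claw":1},{"travel":[0.4,2.4,0],"rot":[0,0,0],"claw":1},{"travel":[0.4,2.4,0],"rot":[0,0,0],"claw":1}]';  python3 -m creep '[{"travel":[0.4,2.4,0],"rot":[0,0,0],"claw":1},{"travel":[0.4,2.4,0],"rot":[0,0,0],"claw":1},{"travel":[0.4,2.4,0],"rot":[0,0,0],"claw":1}]'
```

```text
clock: 11.8
tool_pos: [0.4769, -0.0783, 0.0204]
tcp_rot: [[0.17, 0.985, 0.001], [0.985, -0.17, -0.004], [-0.004, 0.002, -1.0]]
force: [-3.2, -15.9, 2.1]
opening: -0.0002
clock: 12.18
tool_pos: [0.4768, -0.0785, 0.0205]
tcp_rot: [[0.176, 0.984, -0.001], [0.984, -0.176, -0.012], [-0.012, 0.001, -1.0]]
force: [-1.9, -12.4, 2.4]
opening: 0.0001
```

On the stop (travel ≈117 mm). Now a steady hold of about 10 N.

```bash
python3 -m creep '[{"travel":[0.4,2,0],"rot":[0.002,0,0.002],"claw":1},{"travel":[0.4,2,0],"rot":[0.002,0,0.002],"claw":1},{"travel":[0.4,2,0],"rot":[0.002,0,0.002],"claw":1}]'; python3 -m creep '[{"travel":[0.4,2.1,0],"rot":[0.003,0,0.002],"claw":1},{"travel":[0.4,2.1,0],"rot":[0.003,0,0.002],"claw":1},{"travel":[0.4,2.1,0],"rot":[0.003,0,0.002],"claw":1}]'
```

```text
clock: 12.55
tool_pos: [0.4767, -0.0785, 0.0205]
tcp_rot: [[0.175, 0.985, -0.003], [0.984, -0.175, -0.013], [-0.013, -0.001, -1.0]]
force: [-2.5, -11.2, 1.4]
opening: -0.0003
clock: 12.92
tool_pos: [0.4766, -0.0784, 0.0204]
tcp_rot: [[0.174, 0.985, -0.005], [0.985, -0.174, -0.01], [-0.011, -0.003, -1.0]]
force: [-2.5, -11.8, 1.8]
opening: 0.0003
```

```bash
python3 - <<'E'
from h import *
for i in range(10):
    eyes.get_image("wrist"); s=r.observe(); print(round(s["clock"],2),np.round(s["force"],1),np.round(s["tool_pos"],4))
E
```

```text
12.97 [ -2.  -11.4   2. ] [ 0.4767 -0.0785  0.0205]
13.03 [ -1.7 -11.8   1.7] [ 0.4767 -0.0785  0.0204]
13.07 [ -1.8 -11.4   2. ] [ 0.4767 -0.0785  0.0205]
13.12 [ -2.  -11.    2.5] [ 0.4767 -0.0785  0.0205]
13.18 [ -1.8 -12.1   2.4] [ 0.4767 -0.0785  0.0205]
13.22 [ -2.3 -10.8   1.4] [ 0.4767 -0.0785  0.0205]
13.28 [ -1.3 -11.7   2.4] [ 0.4767 -0.0785  0.0205]
13.32 [ -2.1 -12.    1.5] [ 0.4767 -0.0785  0.0205]
13.38 [ -2.3 -10.9   1.2] [ 0.4767 -0.0784  0.0205]
13.43 [ -2.5 -11.6   1.5] [ 0.4767 -0.0784  0.0205]
```

Steady for 0.5 s. Back off, rise, and move above the button.

```bash
python3 -m creep '[{"travel":[-1,-6,0],"rot":[0,0,0],"claw":1},{"travel":[-5,-30,0],"rot":[0,0,0],"claw":1},{"travel":[-2,-15,40],"rot":[0.01,-0.004,0],"claw":1},{"travel":[0,0,60],"rot":[0,0,0],"claw":1},{"travel":[0,0,60],"rot":[0,0,0],"claw":1},{"travel":[0,0,30],"rot":[0,0,0],"claw":1},{"travel":[10,50,0],"rot":[0,0,0],"claw":1},{"travel":[10,50,0],"rot":[0,0,0],"claw":1},{"travel":[10,50,0],"rot":[0,0,0],"claw":1},{"travel":[6,40,0],"rot":[0,0,0],"claw":1},{"travel":[0,0,0],"rot":[0,0,0],"claw":1}]'; python3 - <<'E'
from h import *
np.set_printoptions(precision=4,suppress=True)
im=eyes.get_image("wrist"); cv2.imwrite("pics/w2.png",im["img"][:,:,::-1])
for m in eyes.mark_of("wrist","start_top"): print(m["score"],m["at"],atz(im,m["at"],.137),world(im,m["at"]))
t=eyes.get_image("top"); cv2.imwrite("pics/t2.png",cv2.resize(t["img"][200:300,230:390,::-1],(640,400)))
print(r.observe()["tool_pos"])
E
```

```text
clock: 14.8
tool_pos: [0.5036, 0.0745, 0.2162]
tcp_rot: [[0.166, 0.986, 0.001], [0.986, -0.166, 0.013], [0.013, -0.001, -1.0]]
force: [-0.5, -0.0, -0.5]
opening: 0.0001
0.71 [325.8, 155.6] [0.512  0.1158 0.137 ] [0.5119 0.1156 0.1361]
[0.5037 0.0695 0.2159]
```

View pics/w2.png

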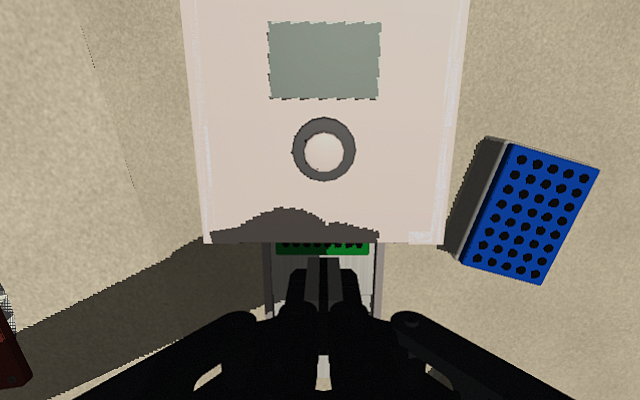

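The wrist view shows the white button inside its dark ring at (324,152), which is about (0.511, 0.118). The green rack is just at the mouth.

```bash
python3 -m creep '[{"travel":[4,25,-20],"rot":[-0.012,0,0],"claw":1},{"travel":[3,24,-20],"rot":[0,0,0],"claw":1},{"travel":[0,0,-15],"rot":[0,0,0],"claw":1},{"travel":[0,0,0],"rot":[0,0,0],"claw":1}]'; python3 - <<'E'
from h import *
im=eyes.get_image("wrist"); cv2.imwrite("pics/w3.png",im["img"][:,:,::-1])
print(r.observe()["tool_pos"],world(im,(324,152)))
E
```

```text
clock: 15.45
tool_pos: [0.5116, 0.1124, 0.159]
tcp_rot: [[0.183, 0.983, 0.001], [0.983, -0.183, -0.004], [-0.004, 0.001, -1.0]]
force: [-0.2, 0.1, 0.2]
opening: -0.0002
[0.51202029 0.11266045 0.15982102] [0.52082235 0.16027588 0.11594081]
```

View pics/w3.png

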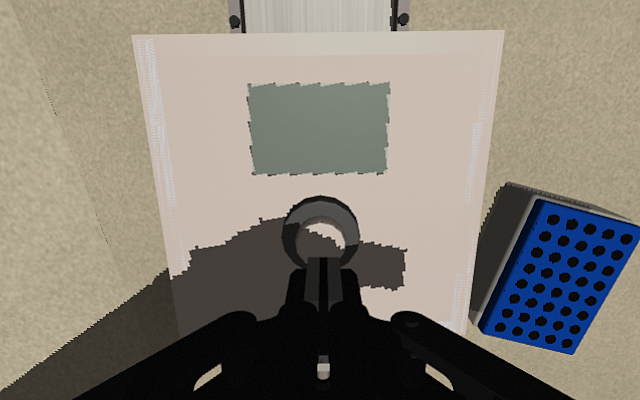

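Laterally aligned (fingers at 323, button at 322), about 5 mm short along the travel. Correct that and press in small steps.

```bash
python3 -m creep '[{"travel":[0,5,-10],"rot":[0,0,0],"claw":1},{"travel":[0,0,-7],"rot":[0,0,0],"claw":1},{"travel":[0,0,0],"rot":[0,0,0],"claw":1}]'; python3 -m creep '[{"travel":[0,0,-3],"rot":[0,0,0],"claw":1},{"travel":[0,0,-3],"rot":[0,0,0],"claw":1}]';  python3 -m creep '[{"travel":[0,0,-2],"rot":[0,0,0],"claw":1},{"travel":[0,0,-2],"rot":[0,0,0],"claw":1},{"travel":[0,0,-2],"rot":[0,0,0],"claw":1}]'
```

```text
clock: 15.88
tool_pos: [0.5129, 0.1161, 0.143]
tcp_rot: [[0.186, 0.983, 0.004], [0.983, -0.186, -0.004], [-0.004, 0.005, -1.0]]
force: [0.3, 0.8, -0.8]
opening: -0.0001
clock: 16.12
tool_pos: [0.5133, 0.116, 0.1371]
tcp_rot: [[0.186, 0.983, 0.005], [0.983, -0.186, -0.004], [-0.003, 0.005, -1.0]]
force: [0.1, -0.2, 0.8]
opening: 0.0004
clock: 16.5
tool_pos: [0.5133, 0.1161, 0.1312]
tcp_rot: [[0.186, 0.983, 0.005], [0.983, -0.186, -0.005], [-0.004, 0.006, -1.0]]
force: [-1.4, -0.8, 3.8]
opening: -0.0
```

```bash
python3 -m creep '[{"travel":[0,0,-2],"rot":[0,0,0],"claw":1},{"travel":[0,0,-2],"rot":[0,0,0],"claw":1}]'; python3 -m creep '[{"travel":[0,0,-2.5],"rot":[0,0,0],"claw":1},{"travel":[0,0,-2.5],"rot":[0,0,0],"claw":1}]'; python3 - <<'E'
from h import *
for i in range(4): eyes.get_image("wrist"); s=r.observe(); print(s["clock"],np.round(s["force"],1),np.round(s["tool_pos"],4))
E
```

```text
clock: 16.75
tool_pos: [0.5135, 0.1161, 0.1306]
tcp_rot: [[0.186, 0.983, 0.006], [0.983, -0.186, -0.007], [-0.005, 0.007, -1.0]]
force: [-12.3, -4.1, 29.9]
opening: 0.0003
clock: 17.0
tool_pos: [0.5136, 0.1161, 0.1306]
tcp_rot: [[0.186, 0.982, 0.007], [0.982, -0.186, -0.01], [-0.008, 0.008, -1.0]]
force: [-14.3, -4.5, 32.7]
opening: -0.0
17.05 [-13.9  -4.7  32.1] [0.5135 0.1161 0.1306]
17.1 [-14.2  -4.4  31.5] [0.5136 0.1161 0.1306]
17.15 [-14.4  -4.6  31.9] [0.5136 0.1161 0.1306]
17.2 [-13.9  -4.3  30.9] [0.5136 0.116  0.1305]
```

Bottomed out: 6 mm down, force rising sharply. Release, retreat and check.

```bash
python3 -m creep '[{"travel":[0,0,3],"rot":[0,0,0],"claw":1},{"travel":[0,0,40],"rot":[0,0,0],"claw":1},{"travel":[0,0,50],"rot":[0,0,0],"claw":1},{"travel":[-10,-50,20],"rot":[0,0,0],"claw":1},{"travel":[-10,-50,0],"rot":[0,0,0],"claw":1},{"travel":[-5,-50,0],"rot":[0,0,0],"claw":1},{"travel":[-5,-50,0],"rot":[0,0,0],"claw":1},{"travel":[0,-50,0],"rot":[0,0,0],"claw":1},{"travel":[0,-50,0],"rot":[0,0,0],"claw":1},{"travel":[0,0,0],"rot":[0,0,0],"claw":1},{"travel":[0,0,0],"rot":[0,0,0],"claw":1}]'; python3 - <<'E'
from h import *
np.set_printoptions(precision=4,suppress=True)
o=[]
for c,(a,b) in {"top":(200,170),"scene":(150,260)}.items():
    im=eyes.get_image(c); o.append(cv2.resize(im["img"][a:a+125,b:b+200,::-1],(480,300),interpolation=cv2.INTER_CUBIC))
    for n in ["start_top","knob_end","tip_box","bottle","tube_block"]:
        for m in eyes.mark_of(c,n)[:1]: print(c,n,round(m["score"],2),m["at"],world(im,m["at"]))
cv2.imwrite("pics/f.png",np.vstack(o))
E
```

```text
clock: 18.58
tool_pos: [0.4812, -0.1921, 0.2472]
tcp_rot: [[0.183, 0.983, 0.011], [0.983, -0.183, -0.011], [-0.008, 0.013, -1.0]]
force: [-0.0, -0.0, 0.1]
opening: 0.0001
top start_top 0.47 [243.5, 240.6] [0.5068 0.12   0.1357]
top knob_end 0.92 [449.4, 200.2] [ 0.6303 -0.5538  0.002 ]
top tip_box 0.67 [280.0, 189.7] [0.6712 0.014  0.0554]
top bottle 0.58 [342.2, 204.3] [ 0.6132 -0.1845  0.1196]
top tube_block 0.93 [186.6, 205.9] [0.6265 0.3264 0.034 ]
scene start_top 0.62 [399.5, 209.2] [0.5163 0.1173 0.1378]
scene knob_end 0.74 [209.6, 171.3] [ 0.6146 -0.5608  0.0271]
scene tip_box 0.59 [352.0, 193.7] [ 0.4698 -0.0628  0.0345]
scene bottle 0.91 [297.1, 217.2] [ 0.6501 -0.1827  0.0532]
scene tube_block 0.92 [438.9, 286.3] [0.6564 0.3217 0.036 ]
```

View pics/f.png

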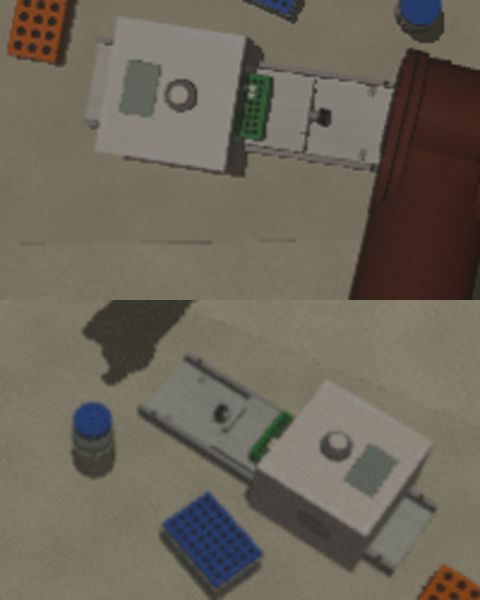

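The picture shows the carriage home, with its knob at top-camera pixel (305,249), y ≈ −0.065. That matches the contact position, so it has not sprung back. The button is up, the bystanders are in place and the arm is clear.

```bash
python3 -c "
from station import job; print(job.finish_job())"
```

```text
the job is handed in; nothing more can be done
None
```

I pushed the carriage about 117 mm by its knob until it bore on the hidden stop, pressed the start button fully down, released it, and handed the job in at about 19 s of the 72 s allowed.

- **Push and hold:** It broke free after roughly 8 mm at 10–12 N. The wrist then read a steady 11–12 N for over 0.5 s on the stop, somewhat above the asked 10 N.
- **Over your limit:** One reading on first touching the stop was about 16 N. That is above your 15 N limit, though below the 20 N failure limit. Forces were only read at the end of each move, so a brief higher peak can't be ruled out.
- **Button:** It went down 6 mm onto its hard bottom. The wrist read about 31 N vertically, 35 N in all, because I pressed on a little past full travel. The pictures afterwards put its face at 136–138 mm, so it is back up.
- **Final checks:** In the last pictures the knob is where the fingers left it, so the carriage did not come back, and the arm is clear.
- **Bystanders:** The bottle, tip box and tube block look undisturbed. The detections of them differ by up to about 15 mm between pictures. One scene-camera detection labelled "tip box" was really the carriage. The top camera puts the tip box within about 2 mm of its start.
- **Not checked:** I could not read the home pin directly.

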